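# Angle the optical rail past the bench post into its bay

### The job

Put the aluminium optical rail away in its wooden bay on the bench by pushing it with the fingertips: the steel post in front of the bay blocks a straight push, so push one end of the rail and then the other to angle it in past the post. Finish with the rail fully home, lying along the back fence with both ends against the fence, and the hand clear of it. Never lift or tip the rail off the bench, and leave the beaker, the brass weight and the lens where they stand.

Things in the scene. Friction and masses are not known exactly. Their poses are not given: they have to be found in the camera images.
- bay: Fixed pale wood bay, open towards the robot; yellow floor mark, no step. Origin: middle of the back fence's inner face, at bench height. x: into the fence, away from the robot; y: along the fence; z up. Inside 320 mm long (y -160 to 160), 55 mm deep (x -55 to 0). Fence and the two end cheeks (x 0 to -55) 14 mm thick, 30 mm high. Its place varies; turned up to 0.12 rad.
- post: Fixed upright steel post, 18 mm in diameter, 60 mm high; its dark foot flange is level with the bench. Origin on its axis at bench height. It stands at bay x about -95, bay y about +75 or -75 (the side changes from run to run). Between it and the far cheek there is less free width than the rail is long.
- disc: Dark blanking disc, 38 mm in diameter, level with the bench (only a marking, nothing to catch on), in the socket on the other side of the bay's middle from the post; origin at its centre.
- rail: Loose aluminium bar 240 mm long, 36 wide, 28 high, 0.3 to 0.6 kg, slides flat on the bench; black scale on top, one red and one blue end. Origin: centre of its underside; y along it to the red end, x across, z up. Starts on the robot's side of the post, within 0.25 rad of parallel to the fence, centre 75 to 105 mm robot-side of the disc and within 20 mm of it along the fence.
- rail_red (a point): Middle of the rail's red end face, 120 mm from the rail's centre, 14 mm above the bench.
- rail_blue (a point): Middle of the rail's blue end face, 120 mm from the rail's centre, 14 mm above the bench.
- beaker_mid (a point): Clear beaker, 52 mm across, 62 mm high, loose and light, standing outside one end of the bay; this point is on its axis, 31 mm above the bench. Leave alone.
- weight_mid (a point): Brass laboratory weight with a knob, 38 mm across, 53 mm high, loose, standing outside the other end of the bay; this point is on its axis, 25 mm above the bench. Leave alone.
- lens_mid (a point): Small round lens in a black foot (40 mm wide, 56 mm high), loose, standing behind the back fence; this point is on its middle, 28 mm above the bench. Leave alone.

How it is judged (in metres and radians):
At the end, for the whole second after the job is handed in: Both ends of the rail lie inside the bay between the cheeks, with the rail's far side within 7 mm of the back fence at both ends, flat on the bench and at rest (x of rail_red in the frame of bay between -0.025 and -0.01 m and y of rail_red in the frame of bay between -0.163 and 0.163 m and x of rail_blue in the frame of bay between -0.025 and -0.01 m and y of rail_blue in the frame of bay between -0.163 and 0.163 m and height (world z) of rail below 0.004 m and angle between rail's own z axis and vertical below 0.05 rad and linear speed of rail below 0.01 m/s); the robot touches nothing.
It fails at once if the rail is lifted or tipped off the bench (raised 8 mm, or tilted over 0.15 rad) (height (world z) of rail above 0.008 m or angle between rail's own z axis and vertical above 0.15 rad).
It fails at once if the beaker is knocked or moved by more than 15 mm (distance of beaker_mid from where it was at the start of the episode above 0.015 m or angle between beaker_mid's own z axis and vertical above 0.3 rad).
It fails at once if the brass weight is knocked or moved by more than 15 mm (distance of weight_mid from where it was at the start of the episode above 0.015 m or angle between weight_mid's own z axis and vertical above 0.3 rad).
It fails at once if the lens is knocked or moved by more than 15 mm (distance of lens_mid from where it was at the start of the episode above 0.015 m or angle between lens_mid's own z axis and vertical above 0.3 rad).
It also fails if it takes over 72 s, if anything falls off the work surface, if the arm or the gripper's body presses on something with over 40 N, if the wrist force passes 120 N, or if a joint passes its speed limit or range.

### The arm

A 6-joint arm with a two-finger parallel gripper is mounted at the origin on the work surface. World frame = base frame: x ahead of the robot, y to its left, z up, the work surface at z = 0. Lengths are in mm, angles in rad, forces in N, time in s.
With the tool pointing down it reaches from about 250 to 725 mm from the base axis. Payload 9.7 kg.
Tool frame: the origin (TCP) lies midway between the tips of the shut fingers; the grasp point (between the pads) lies 19 mm behind it; z points along the fingers, x is the direction in which the jaws open and shut, and the axes are right-handed (so a half turn about z gives the same grasp; the last joint's range is limited). The gripper opens to 85 mm and grips with 20 to 120 N. Pads are 22 mm wide; open, the fingers measure 114 mm over their backs; the gripper's body (76 mm by 85 mm) begins 54 mm behind the grasp point. The pads swing forward as they close: fully open they stand 13 mm farther back than shut.
Start: joints at [-1.18, 0.087, 0.176, 1.66, 0, 1.571], TCP at [209.508, -508.531, 231.284] pointing down, gripper open.
Joint ranges: [-3.13, 3.13], [-0.85, 1.81], [-1.15, 1.24], [-2.2, 2.28], [-1.44, 1.52], [-3.14, 3.14]. Speed limits (rad/s): [2.22, 2.22, 2.57, 3.14, 3.14, 3.14].

### API

Orientations are given as a unit quaternion [w, x, y, z].
In Python, from cell import manip gives the robot as it stands.
- The arm moves only by the shell command python3 -m crank 'ROWS' [FORCE]. ROWS is JSON, a list of rows, each a list of 3 entries, a list of its own where there are three numbers: the turn, a rotation vector about the tool's x, y, z scaled (see below), then the shift along the tool's x, y, z scaled (see below), then the opening, from -1 (shut) to 1 (fully open), so that 0 is half open. A call has 1 to 8 rows; each row shifts and turns the commanded pose from where the row before left it, along the tool's axes as they then stand; what a row does not reach is not made up. The controller multiplies each number of a shift by 150 mm and each number of a turn by 180 degrees. A row lasts 1/12 s, in which the tool goes at most 41.7 mm and 7.16 degrees, less where a joint would pass 70% of its speed; a pose out of reach is approached as far as the arm can. A call with a number of a shift or a turn outside -1 to 1 is refused whole. A call with a gripper value outside its range is refused whole. The fingers move at their own pace and stop on an object; FORCE is the grip in N (left out, the last holds). Time passes only in rows, so rows that do not move let the fingers close. It gives the time, the measured TCP pose, the force and the opening at its end, in the units of the state.
- manip.get_state(): the state, without advancing time (a new reading comes with each control period).
- manip.grab_frame(name): name is "scene" or "top" or "wrist"; returns (picture, depth): 480x640x3 uint8, red, green, blue; 480x640 float32, mm along the optical axis (not along the pixel's ray), 0 where there is no reading.
- manip.camera_info(name): a dict with "intrinsics" (3x3 intrinsics, pixels), "k1" (the pictures are not rectified: a ray, as slopes to the right and down, at radius r is drawn at 1 + k1 r^2 times it, then the intrinsics apply), "R" (3x3) and "t" (3): a world point X has camera coordinates R X + t. Camera axes: x right, y down, z forward; pixel columns grow to the right and rows downward; lengths in mm; the calibration is good to about 2 mm. A picture is of the moment at which its call begins: read the wrist's pose just before it. camera_info takes no time and is no camera call; for the wrist camera it gives the pose at the moment of the call.
- manip.job_done(): hands the job in, once; it reports no verdict.
The state is a dict: "time": time; "joints": joint angles; "qd": joint speeds; "joint_efforts": joint torques, N m; "eef_pos": TCP position; "tool_rot": TCP orientation; "contact_force": force on the tool from outside, world axes, zero at the start; "torque": the same for the moment, N m; "finger_gap": finger opening in mm.
Only numpy, scipy, OpenCV 4.12 (cv2) and the standard library are available. Lean on these libraries where they do the work, as an engineer would, in place of code of your own. Each camera call takes 0.05 s, during which the arm holds its last target.

## Working session

There is one attempt and no reset: what is moved stays moved. The work goes in short steps, Python scripts to look and compute and a shell command to move; the robot and the scene stay as the last step left them, time stands still between calls to the robot, and variables do not carry over. Pictures are saved under pics/ and viewed, and the job is handed in when it is done.

```bash
ls; mkdir -p pics
cat > h.py <<'E'
import numpy as np, cv2
from cell import manip
def save(name, fn):
    im,d=manip.grab_frame(name); cv2.imwrite(fn,im[:,:,::-1]); np.save(fn.replace('.png','_d.npy'),d); return im,d
def ray(ci,u,v):
    K=np.array(ci['intrinsics'],float);k1=ci['k1']
    x=(u-K[0,2])/K[0,0]; y=(v-K[1,2])/K[1,1]
    a,b=x,y
    for _ in range(30):
        r2=a*a+b*b; a=x/(1+k1*r2); b=y/(1+k1*r2)
    return np.array([a,b,1.0])
def onplane(ci,u,v,z):
    R=np.array(ci['R']);t=np.array(ci['t']); C=-R.T@t; d=R.T@ray(ci,u,v)
    return C+d*(z-C[2])/d[2]
def proj(ci,X):
    R=np.array(ci['R']);t=np.array(ci['t']);K=np.array(ci['intrinsics'],float)
    c=R@np.array(X,float)+t; a,b=c[0]/c[2],c[1]/c[2]; s=1+ci['k1']*(a*a+b*b)
    return K[0,0]*a*s+K[0,2],K[1,1]*b*s+K[1,2]
E
python3 - <<'E'
from h import *
print(manip.get_state())
save('top','pics/top0.png'); save('scene','pics/scene0.png')
for n in('top','scene'):
    c=manip.camera_info(n); print(n,c, -np.array(c['R']).T@np.array(c['t']))
E
```

```text
pics
{'time': 0.0, 'joints': array([-1.18002516e+00,  8.74647636e-02,  1.75132885e-01,  1.65976021e+00,
       -6.82221555e-06,  1.57078947e+00]), 'qd': array([-0.00038316, -0.00068907,  0.00155232, -0.00205027, -0.00078179,
       -0.00047128]), 'joint_efforts': array([-1.63518805e-03, -5.20389211e+01,  4.64803720e+01,  1.64825411e-02,
       -8.70093527e-05,  9.13351101e-06]), 'eef_pos': array([ 209.41318891, -508.34300684,  230.57982943]), 'tool_rot': array([-3.57631243e-04,  8.30935416e-01, -5.56368507e-01, -5.40244678e-04]), 'contact_force': array([-1.01434716,  0.73609198,  0.14188702]), 'torque': array([-0.01299982,  0.02766294, -0.0046738 ]), 'finger_gap': 85.624735052717}
top {'intrinsics': array([[610.10115214,   0.        , 329.44232451],
       [  0.        , 610.10115214, 236.7818074 ],
       [  0.        ,   0.        ,   1.        ]]), 'k1': -0.08577055718010343, 'R': array([[-0.0079305 , -0.99981965,  0.01725624],
       [-0.98737079,  0.00509884, -0.15834429],
       [ 0.15822775, -0.01829405, -0.98723316]]), 't': array([ 10.48584272, 646.04392355, 839.12509617])} [505.19518376  22.54087701 930.52854134]
scene {'intrinsics': array([[547.04587636,   0.        , 313.09269199],
       [  0.        , 547.04587636, 242.74047507],
       [  0.        ,   0.        ,   1.        ]]), 'k1': -0.15295235627721968, 'R': array([[-0.56362325,  0.82592762,  0.01313015],
       [ 0.48029048,  0.34060571, -0.80827521],
       [-0.67204902, -0.44925642, -0.58865847]]), 't': array([ 348.01028305, -262.33209861, 1431.87930133])} [1284.43537714  445.2014698   626.28191246]
```

View pics/top0.png

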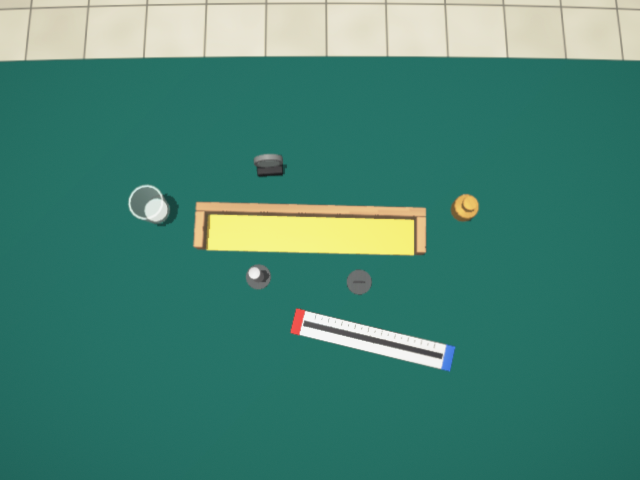

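View pics/scene0.png

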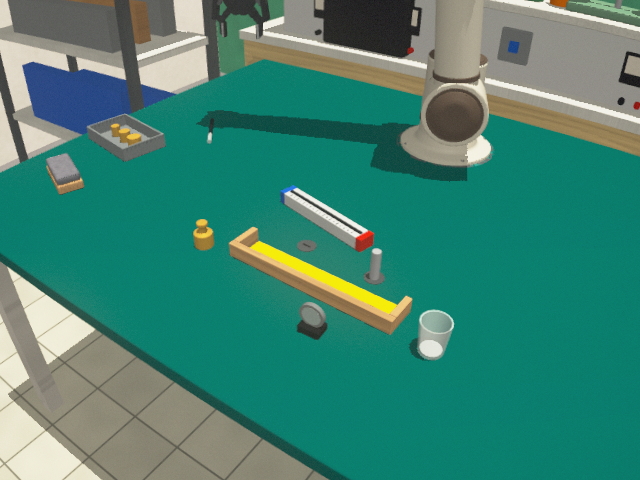

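The top view shows the bay at pixels (195-425, 203-255), the post at (256,275) on the left (+y), the disc at (359,282), and the rail from red (298,322) to blue (448,358). The beaker is left, the weight is right and the lens is behind the fence. Next I'll measure these.

```bash
cat > meas.py <<'E'
from h import *
def comps(m,minA=30):
    n,l,s,c=cv2.connectedComponentsWithStats(m.astype(np.uint8)); return [(s[i],c[i],l==i) for i in range(1,n) if s[i][4]>=minA]
def biggest(m):
    k=comps(m,10); return max(k,key=lambda a:a[0][4]) if k else None
def rail(im,ci):
    """rail centre (xy) , unit dir to red from top surface z=28"""
    h=cv2.cvtColor(im,cv2.COLOR_RGB2HSV); H,S,V=[h[...,i].astype(int) for i in range(3)]
    roi=np.zeros(H.shape,bool); roi[190:440,150:520]=1
    red=((H<6)|(H>172))&(S>150)&(V>110)&roi; blue=(H>100)&(H<125)&(S>120)&(V>110)&roi
    white=(S<70)&(V>150)&roi
    out={}
    for n,m in(('red',red),('blue',blue),('white',white)):
        b=biggest(m)
        if b is None: continue
        ys,xs=np.nonzero(b[2]); out[n]=(onplane(ci,xs.mean(),ys.mean(),28)[:2],len(xs))
    m=np.zeros(H.shape,bool)
    for n,mm in(('red',red),('blue',blue),('white',white)):
        b=biggest(mm)
        if b is not None:m|=b[2]
    m=cv2.morphologyEx(m.astype(np.uint8),cv2.MORPH_CLOSE,np.ones((9,9)))
    cn=max(cv2.findContours(m,cv2.RETR_EXTERNAL,cv2.CHAIN_APPROX_NONE)[0],key=cv2.contourArea)[:,0,:]
    P=np.array([onplane(ci,u,v,28)[:2] for u,v in cn],np.float32)
    return out,cv2.minAreaRect(P)
E
python3 - <<'E'
from meas import *
im=cv2.imread('pics/top0.png')[:,:,::-1].copy(); ci=manip.camera_info('top')
o,r=rail(im,ci); print(o,r)
h=cv2.cvtColor(im,cv2.COLOR_RGB2HSV); H,S,V=[h[...,i].astype(int) for i in range(3)]
yel=(H>22)&(H<35)&(S>150)&(V>150); b=biggest(yel)
cn=max(cv2.findContours(b[2].astype(np.uint8),cv2.RETR_EXTERNAL,cv2.CHAIN_APPROX_NONE)[0],key=cv2.contourArea)[:,0,:]
P=np.array([onplane(ci,u,v,0)[:2] for u,v in cn],np.float32); print('yel',cv2.minAreaRect(P),cv2.boxPoints(cv2.minAreaRect(P)))
wood=(H>8)&(H<22)&(S>80)&(V>140); 
for s,c,m in comps(wood,60): print('wood',s,c)
dark=(V<75)&(S<90)
for s,c,m in comps(dark,60): print('dark',s,c,onplane(ci,*c,0)[:2])
for n,(x,y),z in (('lens',(270,165),10),):print(n,onplane(ci,x,y,z))
cv2.imwrite('pics/crop.png',cv2.resize(im[180:380,110:500,::-1],None,fx=2,fy=2,interpolation=cv2.INTER_CUBIC))
E
```

```text
{'red': (array([524.63080256,  54.39216413]), 208), 'blue': (array([ 469.5155189 , -166.78649363]), 225), 'white': (array([496.96296066, -56.41984594]), 2903)} ((497.3858642578125, -56.396873474121094), (240.50186157226562, 37.57603073120117), 75.89744567871094)Traceback (most recent call last):
  File "<stdin>", line 6, in <module>
TypeError: 'NoneType' object is not subscriptable
```

Run:
```python
import cv2
im=cv2.imread('pics/top0.png'); cv2.imwrite('pics/crop2.png',cv2.resize(im[190:265,180:440],None,fx=3,fy=3,interpolation=cv2.INTER_CUBIC))
```

```text
(no output)
```

View pics/crop2.png

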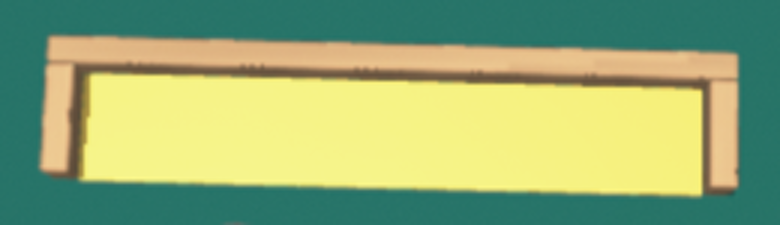

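Run:
```python
from meas import *
im=cv2.imread('pics/top0.png')[:,:,::-1].copy(); ci=manip.camera_info('top')
h=cv2.cvtColor(im,cv2.COLOR_RGB2HSV); H,S,V=[h[...,i].astype(int) for i in range(3)]
print(h[235,310],h[210,310],h[277,258],h[282,359],h[288,265])
yel=(H>24)&(H<36)&(S>100)&(V>150); b=biggest(yel)
cn=max(cv2.findContours(b[2].astype(np.uint8),cv2.RETR_EXTERNAL,cv2.CHAIN_APPROX_NONE)[0],key=cv2.contourArea)[:,0,:]
P=np.array([onplane(ci,u,v,0)[:2] for u,v in cn],np.float32); print('yel',cv2.minAreaRect(P),cv2.boxPoints(cv2.minAreaRect(P)))
wood=(H>5)&(H<24)&(S>60)&(V>170)
for s,c,m in comps(wood,60): 
    cn=max(cv2.findContours(m.astype(np.uint8),cv2.RETR_EXTERNAL,cv2.CHAIN_APPROX_NONE)[0],key=cv2.contourArea)[:,0,:]
    P=np.array([onplane(ci,u,v,30)[:2] for u,v in cn],np.float32); print('wood',s,cv2.minAreaRect(P),cv2.boxPoints(cv2.minAreaRect(P)).tolist())
dark=(V<90)&(S<110)
for s,c,m in comps(dark,40): print('dark',s,c,onplane(ci,*c,0)[:2])
# corners by eye (crop2: px/3+offset)
q=lambda x,y,z: onplane(ci,180+x/3-.33,190+y/3-.33,z)[:2].round(1)
print('fence outer', q(48,36,30),q(738,54,30)); print('cheek out L front',q(40,170,30),'R',q(738,187,30)); print('cheek inner front L',q(70,173,30),'R',q(710,188,30))
print('fence inner corner L',q(76,64,30),'R',q(710,79,30)); print('mark front', q(80,181,0),q(703,196,0))
print('post top',onplane(ci,254.5,272,60))
```

```text
[ 29 115 246] [ 17  99 231] [ 10   5 140] [30  3 88] [ 85 163 114]
yel ((658.5015869140625, 35.15519714355469), (319.26116943359375, 56.35330581665039), 88.16409301757812) [[ 625.2253  -123.49075]
 [ 681.5496  -125.29614]
 [ 691.7779   193.80115]
 [ 635.45355  195.60654]]
wood [455 195  23  23 399] ((695.9066162109375, -202.20565795898438), (33.895938873291016, 34.569091796875), 87.56424713134766) [[677.9174194335938, -218.40374755859375], [712.4552612304688, -219.87289428710938], [713.8958129882812, -186.007568359375], [679.3579711914062, -184.53842163085938]]
wood [ 194  202  232   50 2601] ((665.7296752929688, 35.126251220703125), (346.99700927734375, 67.84427642822266), 88.39508056640625) [[626.9616088867188, -137.3541259765625], [694.7792358398438, -139.2542724609375], [704.4977416992188, 207.60662841796875], [636.6801147460938, 209.50677490234375]]
dark [255 158  28  18 282] [269.78368794 169.20567376] [762.48162674  98.308265  ]
dark [261 270   9  12  72] [264.375      275.26388889] [595.27347768 105.24796411]
dark [305 323 137  35 470] [377.14042553 340.55957447] [495.22321222 -65.49429902]
fence outer [704.3 207.5] [ 693.4 -140.3]
cheek out L front [636.1 209.6] R [ 625.7 -138. ]
cheek inner front L [634.6 194.5] R [ 625.3 -123.9]
fence inner corner L [689.8 192.9] R [ 680.6 -125.6]
mark front [634.7 195. ] [ 625.2 -125.1]
post top [594.22333717 114.09091077  60.        ]
```

Run:
```python
import cv2
im=cv2.imread('pics/top0.png'); cv2.imwrite('pics/crop3.png',cv2.resize(im[255:305,230:390],None,fx=5,fy=5,interpolation=cv2.INTER_CUBIC))
```

```text
(no output)
```

View pics/crop3.png

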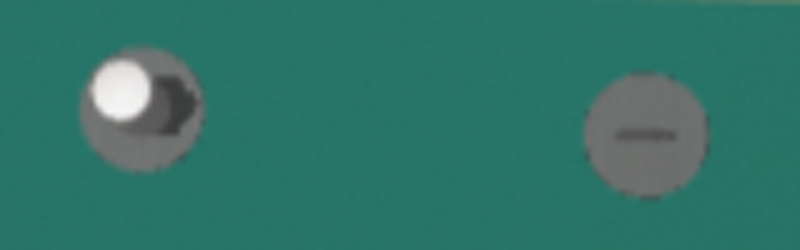

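```bash
cat > plan.py <<'E'
from meas import *
from scipy.spatial.transform import Rotation as Ro
# bay frame in world
BO=np.array([685.,34.]); BX=np.array([np.cos(-.028),np.sin(-.028)]); BY=np.array([-BX[1],BX[0]])
def w2b(p): p=np.asarray(p)[:2]-BO; return np.array([p@BX,p@BY])
def b2w(p): return BO+p[0]*BX+p[1]*BY
def tool():
    s=manip.get_state(); q=s['tool_rot']; R=Ro.from_quat([q[1],q[2],q[3],q[0]]).as_matrix(); return s,R
def go(xy,z,yaw=None):
    s,R=tool(); cur=np.degrees(np.arctan2(R[1,0],R[0,0])); dy=0
    if yaw is not None:
        dy=yaw-cur; R=Ro.from_euler('z',dy,degrees=True).as_matrix()@R
    d=np.array([xy[0],xy[1],z])-s['eef_pos']; v=R.T@d
    print('t %.2f pos %s yaw %.1f | turn z total %.4f | shift mm %s scaled %s'%(s['time'],s['eef_pos'].round(1),cur,-dy/180,v.round(1),(v/150).round(4)))
def look(fn):
    im,_=save('top',fn); ci=manip.camera_info('top'); o,r=rail(im,ci)
    rb,bb=o['red'][0],o['blue'][0]; d=(rb-bb); L=np.linalg.norm(d); d/=L; c=(rb+bb)/2
    b=w2b(c); db=np.array([d@BX,d@BY])
    phi=np.arctan2(db[0],db[1])
    print('L(red-blue) %.1f centre world %s bay %s phi %.3f rect %s'%(L,c.round(1),b.round(1),phi,np.round(r[0]+r[1],1)))
    print('red end bay',(b+120*db).round(1),'blue end bay',(b-120*db).round(1), 'postdist to axis (bay -95,75 nominal)')
    return c,d,b,phi
E
python3 - <<'E'
from plan import *
ci=manip.camera_info('top')
for n,(u,v),z in(('flange',(258.2,276.6),0),('posttop',(254.3,272.7),60),('disc',(359.0,281.9),0)):
    p=onplane(ci,u,v,z); print(n,p[:2].round(1),w2b(p).round(1))
im=cv2.imread('pics/top0.png')[:,:,::-1].copy(); o,r=rail(im,ci); print(o['red'],o['blue'])
# scene cross-check of rail ends at z=28
sc=cv2.imread('pics/scene0.png')[:,:,::-1].copy(); h=cv2.cvtColor(sc,cv2.COLOR_RGB2HSV)
ci2=manip.camera_info('scene'); print('post base scene',onplane(ci2,374.5,279,0)[:2], 'post proj', proj(ci2,[593,114,60]),proj(ci2,[593,114,0]))
go((468.8,48.7),120,-36)
E
```

```text
flange [593.3 114.7] [-94.   78.1]
posttop [593.2 114.4] [-94.   77.8]
disc [584.2 -39.4] [-98.7 -76.1]
(array([524.63080256,  54.39216413]), 208) (array([ 469.5155189 , -166.78649363]), 225)
post base scene [596.9132242 119.1439409] post proj (np.float64(375.78264937238646), np.float64(250.12815310655895)) (np.float64(373.0663387838961), np.float64(276.80591671784543))
t 0.10 pos [ 209.4 -508.4  230.6] yaw -67.6 | turn z total -0.1756 | shift mm [-117.5 -603.1  110.8] scaled [-0.7831 -4.0209  0.7385]
```

```bash
python3 -m crank '[[[0,0,-0.0351],[0,0,0],-1],[[0,0,-0.0351],[0,0,0],-1],[[0,0,-0.0351],[0,0,0],-1],[[0,0,-0.0351],[0,0,0],-1],[[0,0,-0.0352],[0,0,0],-1]]' && python3 -m crank '[[[0,0,0],[-0.045,-0.23,0],-1],[[0,0,0],[-0.045,-0.23,0],-1],[[0,0,0],[-0.045,-0.23,0],-1],[[0,0,0],[-0.045,-0.23,0],-1],[[0,0,0],[-0.045,-0.23,0],-1],[[0,0,0],[-0.045,-0.23,0],-1],[[0,0,0],[-0.045,-0.23,0],-1],[[0,0,0],[-0.045,-0.23,0],-1]]' && python3 -m crank '[[[0,0,0],[-0.045,-0.23,0],-1],[[0,0,0],[-0.045,-0.23,0],-1],[[0,0,0],[-0.045,-0.23,0],-1],[[0,0,0],[-0.045,-0.23,0],-1],[[0,0,0],[-0.045,-0.23,0],-1],[[0,0,0],[-0.045,-0.23,0],-1],[[0,0,0],[-0.045,-0.23,0],-1],[[0,0,0],[-0.045,-0.23,0],-1]]'
python3 -c "
from plan import *
go((468.8,48.7),50,-36)"
```

```text
time: 0.52
eef_pos: [209.5, -508.4, 230.9]
tool_rot: [-0.0, 0.952, -0.306, -0.0]
contact_force: [0.3, -0.5, 0.1]
finger_gap: 25.4
time: 1.18
eef_pos: [328.2, -251.9, 231.1]
tool_rot: [-0.0, 0.951, -0.309, -0.0]
contact_force: [1.8, -0.6, 0.4]
finger_gap: -0.1
time: 1.85
eef_pos: [446.9, 3.4, 231.1]
tool_rot: [0.0, 0.951, -0.309, -0.0]
contact_force: [0.5, -0.7, -0.1]
finger_gap: 0.3
t 1.85 pos [446.9   3.4 231.1] yaw -36.0 | turn z total 0.0001 | shift mm [ -8.9 -49.6 181.1] scaled [-0.0593 -0.3306  1.2075]
```

```bash
python3 -m crank '[[[0,0,0],[-0.025,-0.16,0],-1],[[0,0,0],[-0.025,-0.16,0],-1],[[0,0,0],[0,0,0.24],-1],[[0,0,0],[0,0,0.24],-1],[[0,0,0],[0,0,0.24],-1],[[0,0,0],[0,0,0.24],-1],[[0,0,0],[0,0,0],-1],[[0,0,0],[0,0,0],-1]]'
python3 -c "
from plan import *
go((468.8,48.7),10,-36)"
```

```text
time: 2.52
eef_pos: [467.5, 44.6, 86.4]
tool_rot: [0.001, 0.951, -0.309, -0.002]
contact_force: [0.5, 0.9, 0.4]
finger_gap: 0.1
t 2.52 pos [467.5  44.6  86.4] yaw -36.0 | turn z total -0.0000 | shift mm [-1.1 -4.2 76.4] scaled [-0.0073 -0.0283  0.5094]
```

```bash
python3 -m crank '[[[0,0,0],[-0.007,-0.028,0.17],-1],[[0,0,0],[0,0,0.17],-1],[[0,0,0],[0,0,0.17],-1],[[0,0,0],[0,0,0],-1],[[0,0,0],[0,0,0],-1]]'
python3 - <<'E'
from plan import *
go((468.8,48.7),10,-36); s,R=tool(); print(s['contact_force'])
save('scene','pics/s1.png'); save('top','pics/t1.png')
im=cv2.imread('pics/t1.png'); cv2.imwrite('pics/t1c.png',cv2.resize(im[180:400,150:500],None,fx=2,fy=2))
E
```

```text
time: 2.93
eef_pos: [471.0, 48.8, 12.7]
tool_rot: [-0.0, 0.951, -0.309, 0.0]
contact_force: [0.4, -0.4, 1.0]
finger_gap: -0.0
t 2.93 pos [471.   48.8  12.7] yaw -36.0 | turn z total -0.0000 | shift mm [-1.8  1.4  2.7] scaled [-0.0117  0.0093  0.0181]
[ 0.35406473 -0.44150008  0.95784034]
```

View pics/t1c.png

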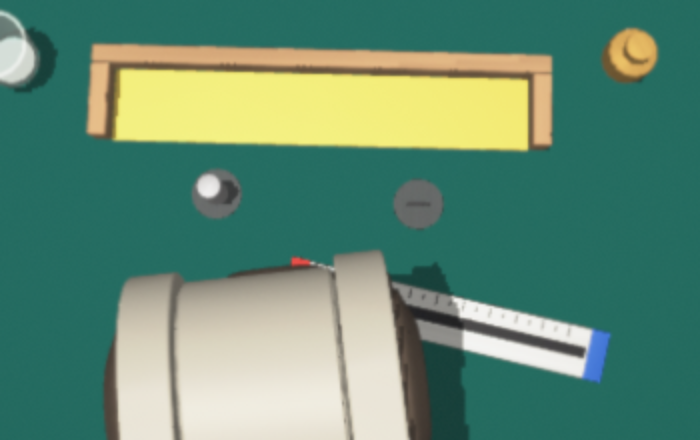

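View pics/s1.png

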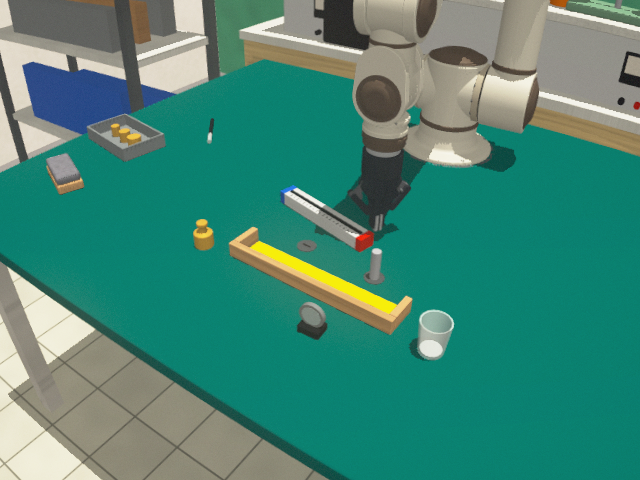

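```bash
python3 -m crank '[[[0,0,0],[0.0523,-0.0102,0.018],-1],[[0,0,0],[0.0523,-0.0102,0],-1],[[0,0,0],[0.0523,-0.0102,0],-1],[[0,0,0],[0.0523,-0.0102,0],-1],[[0,0,0],[0.0523,-0.0102,0],-1],[[0,0,0],[0.0523,-0.0102,0],-1],[[0,0,0],[0.0523,-0.0102,0],-1],[[0,0,0],[0,0,0],-1]]'
python3 - <<'E'
from plan import *
go((468.8,48.7),10,-36); s,R=tool(); print(s['contact_force'])
save('scene','pics/s2.png')
E
```

```text
time: 3.7
eef_pos: [522.6, 24.3, 8.0]
tool_rot: [0.0, 0.951, -0.309, 0.0]
contact_force: [-0.3, 0.3, -0.4]
finger_gap: 0.0
t 3.70 pos [522.6  24.3   8. ] yaw -36.0 | turn z total -0.0002 | shift mm [-57.8  11.9  -2. ] scaled [-0.3855  0.0794 -0.0137]
[-0.3246606   0.31281899 -0.35897509]
```

View pics/s2.png

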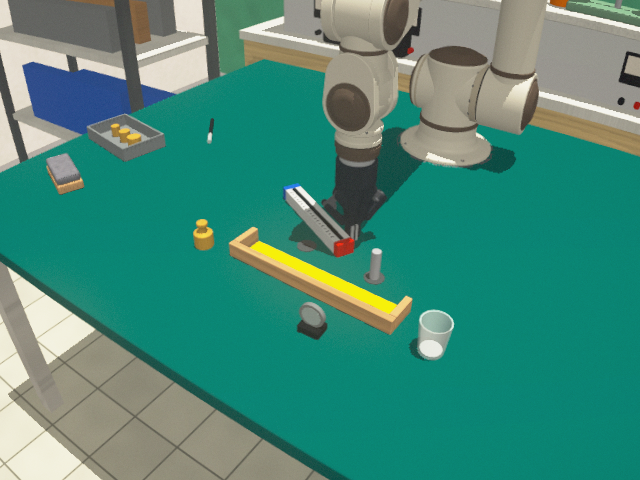

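```bash
python3 -m crank '[[[0,0,0],[-0.1,0,0],-1],[[0,0,0],[-0.1,0,-0.1],-1],[[0,0,0],[0,0,-0.25],-1],[[0,0,0],[0,0,-0.25],-1],[[0,0,0],[0,0.2,0],-1],[[0,0,0],[0,0.25,0],-1],[[0,0,0],[0,0.25,0],-1],[[0,0,0],[0,0.25,0],-1]]' && python3 -m crank '[[[0,0,0],[0,0.25,0],-1],[[0,0,0],[0,0.25,0],-1],[[0,0,0],[0,0.25,0],-1],[[0,0,0],[0,0.25,0],-1],[[0,0,0],[0,0,0],-1]]'
python3 - <<'E'
from plan import *
c,d,b,phi=look('pics/t3.png'); go((468.8,48.7),10,-36)
n=np.array([np.cos(phi),-np.sin(phi)]); print('post dist',(np.array([-94,77.8])-b)@-n)
im=cv2.imread('pics/t3.png'); cv2.imwrite('pics/t3c.png',cv2.resize(im[180:400,150:500],None,fx=2,fy=2))
E
```

```text
time: 4.42
eef_pos: [412.0, -73.4, 98.1]
tool_rot: [0.0, 0.951, -0.309, 0.0]
contact_force: [-0.1, -0.6, 0.1]
finger_gap: 0.1
time: 4.83
eef_pos: [321.6, -197.9, 98.2]
tool_rot: [0.001, 0.95, -0.312, 0.0]
contact_force: [0.6, 0.3, -0.2]
finger_gap: -0.1
L(red-blue) 228.0 centre world [510.1 -67.8] bay [-172.  -106.6] phi 0.464 rect [510.2 -68.1 240.4  38. ]
red end bay [-118.2    0.7] blue end bay [-225.7 -213.9] postdist to axis (bay -95,75 nominal)
t 4.88 pos [ 323.1 -196.3   98.2] yaw -36.4 | turn z total -0.0020 | shift mm [ -26.2 -283.9   87.9] scaled [-0.1745 -1.8928  0.5859]
post dist 12.838129739445606
```

View pics/t3c.png

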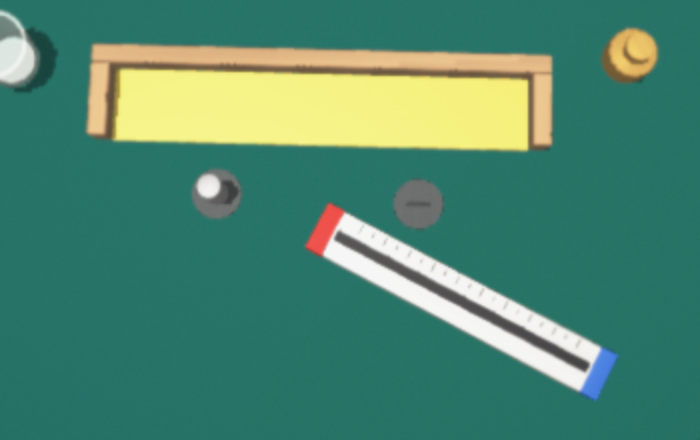

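```bash
python3 -c "
from plan import *
go((499,41),98,-36)"
```

```text
t 4.88 pos [ 323.1 -196.3   98.2] yaw -36.4 | turn z total -0.0020 | shift mm [ 2.900e+00 -2.954e+02 -1.000e-01] scaled [ 1.9100e-02 -1.9691e+00 -7.0000e-04]
```

```bash
python3 -m crank '[[[0,0,0],[0,-0.246,0],-1],[[0,0,0],[0,-0.246,0],-1],[[0,0,0],[0,-0.246,0],-1],[[0,0,0],[0,-0.246,0],-1],[[0,0,0],[0,-0.246,0],-1],[[0,0,0],[0,-0.246,0],-1],[[0,0,0],[0,-0.246,0],-1],[[0,0,0],[0,-0.246,0],-1]]' && python3 -m crank '[[[0,0,0],[0,0,0],-1],[[0,0,0],[0,0,0.19],-1],[[0,0,0],[0,0,0.19],-1],[[0,0,0],[0,0,0.19],-1],[[0,0,0],[0,0,0],-1]]'
python3 -c "
from plan import *
go((536.3,16),8.5,-36)"
```

```text
time: 5.55
eef_pos: [499.2, 48.1, 97.9]
tool_rot: [0.0, 0.951, -0.308, 0.0]
contact_force: [1.3, -0.6, 0.8]
finger_gap: 0.2
time: 5.97
eef_pos: [494.9, 45.7, 7.1]
tool_rot: [0.002, 0.951, -0.308, -0.004]
contact_force: [-0.2, -0.8, -1.4]
finger_gap: 0.3
t 5.97 pos [494.9  45.7   7.1] yaw -35.9 | turn z total 0.0004 | shift mm [50.9 -0.3 -1.7] scaled [ 0.3392 -0.0021 -0.0112]
```

Push 51 mm, then retreat, lift and go towards the blue end.

```bash
python3 -m crank '[[[0,0,0],[0.1,0,-0.011],-1],[[0,0,0],[0.08,0,0],-1],[[0,0,0],[0.05,0,0],-1],[[0,0,0],[0.05,0,0],-1],[[0,0,0],[0.05,0,0],-1],[[0,0,0],[0,0,0],-1],[[0,0,0],[0,0,0],-1]]' && python3 -m crank '[[[0,0,0],[-0.12,0,0],-1],[[0,0,0],[-0.12,0,-0.1],-1],[[0,0,0],[0,0,-0.25],-1],[[0,0,0],[0,0,-0.25],-1],[[0,0,0],[0,0.2,0],-1],[[0,0,0],[0,0.25,0],-1],[[0,0,0],[0,0.25,0],-1],[[0,0,0],[0,0.25,0],-1]]' && python3 -m crank '[[[0,0,0],[0,0.25,0],-1],[[0,0,0],[0,0.25,0],-1],[[0,0,0],[0,0.25,0],-1],[[0,0,0],[0,0.25,0],-1],[[0,0,0],[0,0.25,0],-1],[[0,0,0],[0,0,0],-1],[[0,0,0],[0,0,0],-1]]'
python3 - <<'E'
from plan import *
c,d,b,phi=look('pics/t4.png'); go((468.8,48.7),10,-36)
n=np.array([np.cos(phi),-np.sin(phi)]);db=np.array([np.sin(phi),np.cos(phi)]); print('post dist',(np.array([-94,77.8])-b)@-n)
q=b+18*n; t=(-5-q[0])/db[0]; print('corner would reach', q+t*db,'travel',t-120)
im=cv2.imread('pics/t4.png'); cv2.imwrite('pics/t4c.png',cv2.resize(im[180:400,150:500],None,fx=2,fy=2))
E
```

```text
time: 6.55
eef_pos: [538.7, 15.5, 14.3]
tool_rot: [0.0, 0.951, -0.309, 0.0]
contact_force: [0.7, 0.4, -0.7]
finger_gap: -0.3
time: 7.22
eef_pos: [424.3, -79.0, 104.4]
tool_rot: [0.0, 0.951, -0.308, 0.0]
contact_force: [1.4, -0.6, 0.3]
finger_gap: -0.1
time: 7.8
eef_pos: [314.1, -231.2, 104.4]
tool_rot: [0.0, 0.95, -0.311, 0.0]
contact_force: [0.5, 0.8, -0.4]
finger_gap: -0.2
L(red-blue) 228.0 centre world [515.5 -74.6] bay [-166.4 -113.3] phi 0.583 rect [515.5 -75.1 240.5  38.2]
red end bay [-100.4  -13.2] blue end bay [-232.4 -213.5] postdist to axis (bay -95,75 nominal)
t 7.85 pos [ 314.9 -230.3  104.3] yaw -36.1 | turn z total -0.0008 | shift mm [ -39.5 -316.2   94.3] scaled [-0.2631 -2.1078  0.6288]
post dist 44.72658998967102
corner would reach [-5.         98.85803539] travel 146.005296796758
```

View pics/t4c.png

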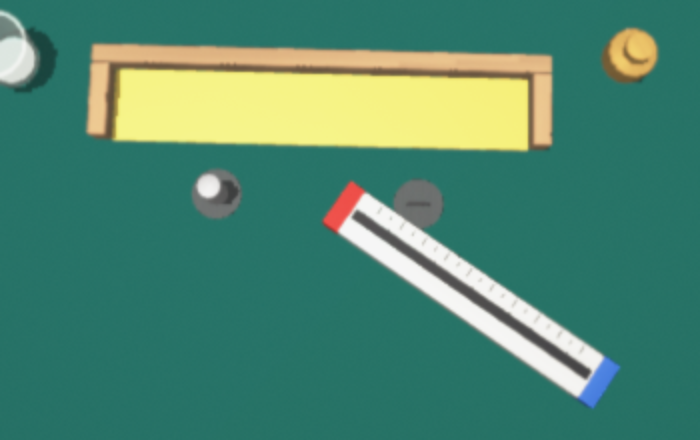

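```bash
python3 -c "
from plan import *
go((423.7,-205.7),9,-35)"
```

```text
t 7.85 pos [ 314.9 -230.3  104.3] yaw -36.1 | turn z total -0.0064 | shift mm [ 75.  -82.5  95.3] scaled [ 0.5002 -0.5503  0.6356]
```

```bash
python3 -m crank '[[[0,0,-0.0064],[0,0,0],-0.8],[[0,0,0],[0.167,-0.183,0],-0.8],[[0,0,0],[0.167,-0.183,0],-0.8],[[0,0,0],[0.166,-0.184,0],-0.8],[[0,0,0],[0,0,0],-0.8],[[0,0,0],[0,0,0.2],-0.8],[[0,0,0],[0,0,0.2],-0.8],[[0,0,0],[0,0,0.2],-0.8]]' && python3 -m crank '[[[0,0,0],[0,0,0],-0.8]]'
python3 - <<'E'
from plan import *
go((423.7,-205.7),9,-35)
c,d,b,phi=look('pics/t5.png');save('wrist','pics/w5.png')
im=cv2.imread('pics/t5.png'); cv2.imwrite('pics/t5c.png',cv2.resize(im[180:440,150:500],None,fx=2,fy=2))
E
```

```text
time: 8.52
eef_pos: [425.1, -203.4, 13.2]
tool_rot: [0.0, 0.955, -0.297, 0.0]
contact_force: [0.7, 0.3, -0.1]
finger_gap: 8.7
time: 8.6
eef_pos: [421.5, -202.0, 8.7]
tool_rot: [-0.001, 0.955, -0.298, -0.004]
contact_force: [-1.2, 0.4, -1.2]
finger_gap: 8.6
t 8.60 pos [ 421.5 -202.     8.7] yaw -34.6 | turn z total 0.0021 | shift mm [ 3.9  1.8 -0.3] scaled [ 0.0262  0.0117 -0.0021]
L(red-blue) 228.0 centre world [515.5 -74.6] bay [-166.4 -113.3] phi 0.583 rect [515.5 -75.1 240.5  38.2]
red end bay [-100.4  -13.2] blue end bay [-232.4 -213.5] postdist to axis (bay -95,75 nominal)
```

View pics/t5c.png

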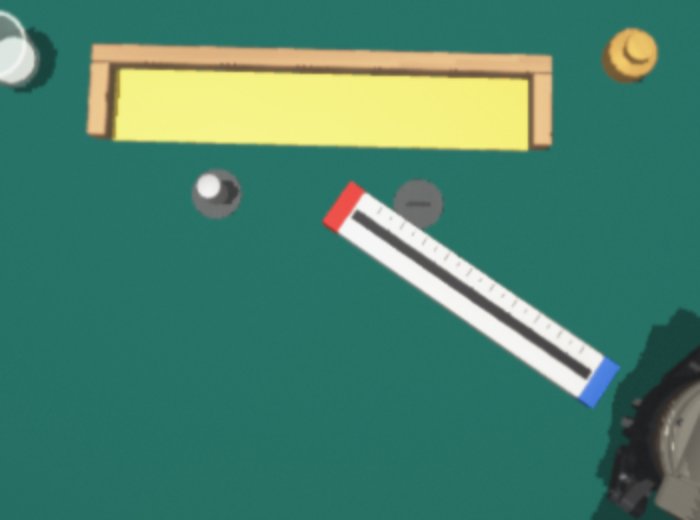

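View pics/w5.png

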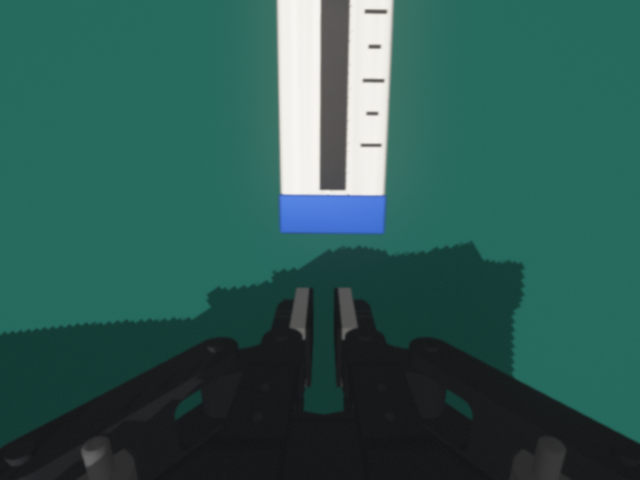

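```bash
python3 -m crank '[[[0,0,0],[0,0,0],-0.55],[[0,0,0],[0,0,0],-0.55]]'
python3 - <<'E'
from plan import *
d=np.array([.5737,.8191]); e=np.array([446.7,-172.9])
go(e-25*d,10,-35)
E
```

```text
time: 8.87
eef_pos: [425.4, -205.3, 16.4]
tool_rot: [0.0, 0.954, -0.299, 0.002]
contact_force: [0.2, -0.2, 0.3]
finger_gap: 19.1
t 8.87 pos [ 425.4 -205.3   16.4] yaw -34.8 | turn z total 0.0011 | shift mm [ -1.1 -13.7   6.4] scaled [-0.0076 -0.0915  0.0429]
```

```bash
python3 -m crank '[[[0,0,0],[-0.0076,-0.073,0.05],-0.55],[[0,0,0],[0,-0.073,0],-0.55],[[0,0,0],[0,-0.05,0],-0.55],[[0,0,0],[0,-0.05,0],-0.55],[[0,0,0],[0,-0.05,0],-0.55],[[0,0,0],[0,-0.05,0],-0.55],[[0,0,0],[0,-0.05,0],-0.55],[[0,0,0],[0,0,0],-0.55]]'
python3 - <<'E'
from plan import *
s,R=tool(); print(s['contact_force'])
c,d,b,phi=look('pics/t6.png'); go(c-131*d,10,-np.degrees(phi+.028))
n=np.array([np.cos(phi),-np.sin(phi)]);db=np.array([np.sin(phi),np.cos(phi)]); print('post dist',(np.array([-94,77.8])-b)@-n)
q=b+18*n; t=(-5-q[0])/db[0]; print('corner would reach', q+t*db,'travel',t-120)
E
```

```text
time: 9.53
eef_pos: [458.0, -154.5, 6.9]
tool_rot: [-0.001, 0.954, -0.299, 0.0]
contact_force: [-0.0, -0.0, 0.9]
finger_gap: 19.3
[-0.0298885  -0.01359359  0.89472469]
L(red-blue) 225.1 centre world [533.7 -44.1] bay [-149.1  -82.3] phi 0.597 rect [535.1 -45.6 238.   37.7]
red end bay [-81.6  16.9] blue end bay [-216.6 -181.5] postdist to axis (bay -95,75 nominal)
t 9.58 pos [ 457.7 -154.8    6.7] yaw -34.8 | turn z total 0.0058 | shift mm [-3.2 -3.2 -3.3] scaled [-0.0212 -0.0216 -0.0217]
post dist 44.480099452697445
corner would reach [-5.         97.55687092] travel 109.73182723609531
```

```bash
python3 -m crank '[[[0,0,0],[0,-0.055,0],-0.55],[[0,0,0],[0,-0.055,0],-0.55],[[0,0,0],[0,-0.055,0],-0.55],[[0,0,0],[0,-0.055,0],-0.55],[[0,0,0],[0,-0.055,0],-0.55],[[0,0,0],[0,-0.055,0],-0.55],[[0,0,0],[0,0,0],-0.55]]'
python3 - <<'E'
from plan import *
s,R=tool(); print(s['contact_force'])
c,d,b,phi=look('pics/t7.png'); go(c-131*d,10,-np.degrees(phi+.028))
n=np.array([np.cos(phi),-np.sin(phi)]);db=np.array([np.sin(phi),np.cos(phi)]); print('post dist',(np.array([-94,77.8])-b)@-n)
q=b+18*n; t=(-5-q[0])/db[0]; print('corner would reach', q+t*db,'travel',t-120)
im=cv2.imread('pics/t7.png'); cv2.imwrite('pics/t7c.png',cv2.resize(im[180:440,150:500],None,fx=2,fy=2))
E
```

```text
time: 10.17
eef_pos: [486.4, -113.6, 6.7]
tool_rot: [-0.001, 0.954, -0.299, 0.0]
contact_force: [-0.4, 0.7, -0.2]
finger_gap: 19.3
[-0.40225219  0.72962265 -0.15373356]
L(red-blue) 224.0 centre world [557.6   0.6] bay [-126.4  -37. ] phi 0.642 rect [ 454.3 -214.8  142.1  230.8]
red end bay [-54.6  59.1] blue end bay [-198.3 -133.1] postdist to axis (bay -95,75 nominal)
t 10.22 pos [ 486.  -114.     6.7] yaw -34.8 | turn z total 0.0202 | shift mm [-15.1  -3.2  -3.3] scaled [-0.1005 -0.0214 -0.022 ]
post dist 42.77861147103105
corner would reach [-5.         95.31280477] travel 58.69612490844543
```

View pics/t7c.png

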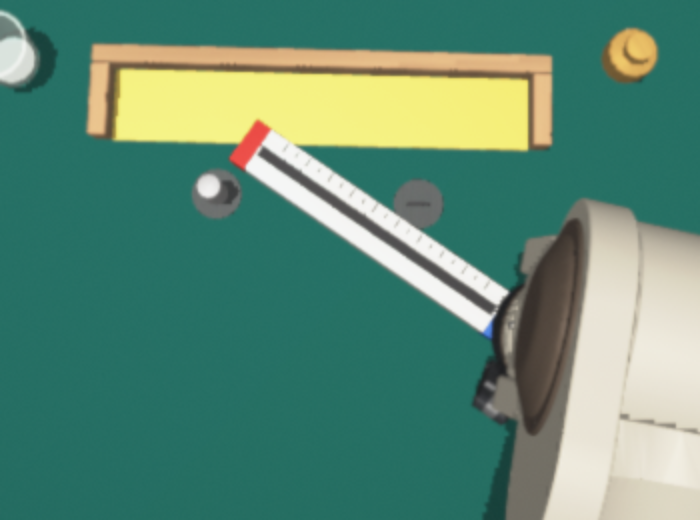

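```bash
python3 -m crank '[[[0,0,0],[0,-0.05,0],-0.55],[[0,0,0],[0,-0.05,0],-0.55],[[0,0,0],[0,-0.05,0],-0.55],[[0,0,0],[0,-0.05,0],-0.55],[[0,0,0],[0,-0.05,0],-0.55],[[0,0,0],[0,-0.05,0],-0.55],[[0,0,0],[0,-0.05,0],-0.55],[[0,0,0],[0,0,0],-0.55]]'
python3 - <<'E'
from plan import *
s,R=tool(); print(s['contact_force'],s['eef_pos'])
im,_=save('top','pics/t8.png');save('scene','pics/s8.png')
im=cv2.imread('pics/t8.png'); cv2.imwrite('pics/t8c.png',cv2.resize(im[180:440,150:500],None,fx=2,fy=2))
E
```

```text
time: 10.88
eef_pos: [516.4, -70.6, 6.8]
tool_rot: [-0.001, 0.954, -0.299, 0.0]
contact_force: [0.1, 0.4, -0.9]
finger_gap: 19.1
[ 0.0696999   0.39652928 -0.92631932] [516.37094248 -70.56694291   6.76599966]
```

View pics/t8c.png

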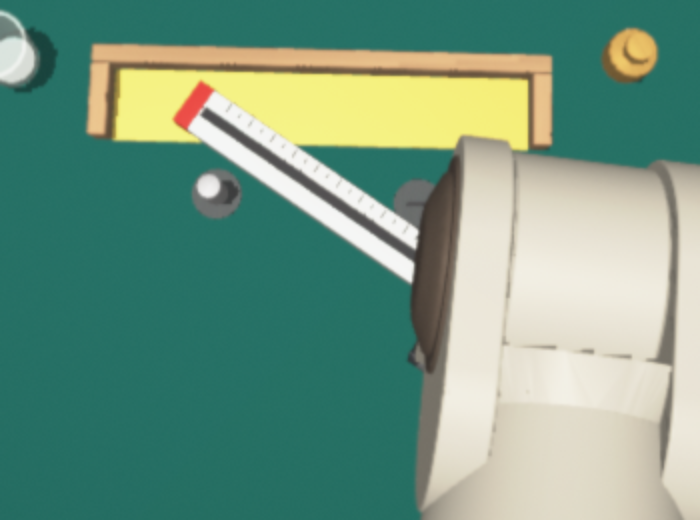

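View pics/s8.png

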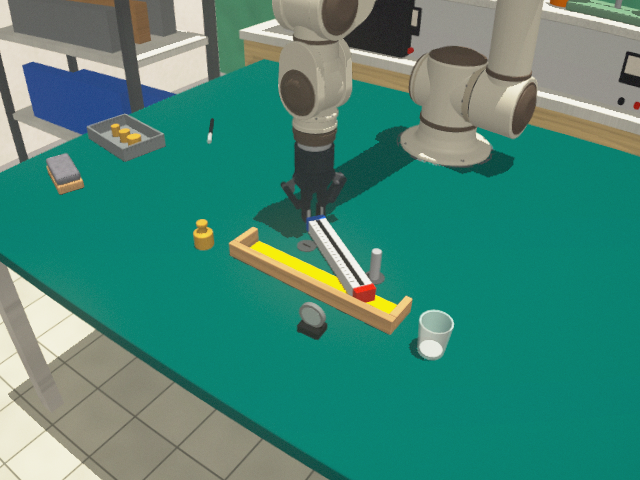

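```bash
python3 -c "
from plan import *
s,R=tool();print(s['joints'].round(3))
d=np.array([.5737,.8191]);n=np.array([.8191,-.5737])
c=s['eef_pos'][:2]+131*d; print('rail c est',c.round(1),w2b(c).round(1))
im=cv2.imread('pics/t8.png')[:,:,::-1].copy(); o,_=rail(im,manip.camera_info('top')); print('red',o['red'],w2b(o['red'][0]))
print('c from red',o['red'][0]-114*d)
c=o['red'][0]-114*d
print('hand target', c-40*d-18*n-35*n)
go(c-40*d-18*n-35*n,100,55)
"
```

```text
[-1.380e-01  4.900e-02 -3.000e-01  1.221e+00  1.000e-03  2.040e+00]
rail c est [590.9  36. ] [-94.1  -0.7]
red (array([657.38815647, 130.76825089]), 171) [-30.31017739  95.95728962]
c from red [591.98635647  37.39085089]
hand target [525.62605647  35.03295089]
t 10.98 pos [515.7 -71.3   6.8] yaw -34.8 | turn z total -0.4988 | shift mm [ 92.8 -53.  -93.2] scaled [ 0.6187 -0.3533 -0.6214]
```

```bash
python3 -m crank '[[[0,0,0],[0,0.15,0],-0.55],[[0,0,0],[0,0.05,-0.15],-0.55],[[0,0,0],[0,0,-0.25],0],[[0,0,0],[0,0,-0.22],1],[[0,0,-0.0384],[0,0,0],1],[[0,0,-0.0384],[0,0,0],1],[[0,0,-0.0384],[0,0,0],1],[[0,0,-0.0384],[0,0,0],1]]' && python3 -m crank '[[[0,0,-0.0384],[0,0,0],1],[[0,0,-0.0384],[0,0,0],1],[[0,0,-0.0384],[0,0,0],1],[[0,0,-0.0384],[0,0,0],1],[[0,0,-0.0384],[0,0,0],1],[[0,0,-0.0384],[0,0,0],1],[[0,0,-0.0384],[0,0,0],1],[[0,0,-0.0384],[0,0,0],1]]' && python3 -m crank '[[[0,0,-0.038],[0,0,0],1],[[0,0,0],[0,0,0],1]]'
python3 -c "
from plan import *
go((525.6,35),100,55)
"
```

```text
time: 11.65
eef_pos: [498.3, -96.6, 100.1]
tool_rot: [-0.0, 0.998, -0.06, 0.0]
contact_force: [-0.1, 0.1, -0.3]
finger_gap: 85.3
time: 12.32
eef_pos: [498.3, -96.6, 99.9]
tool_rot: [-0.0, 0.912, 0.41, 0.0]
contact_force: [0.3, 0.1, 0.6]
finger_gap: 85.2
time: 12.48
eef_pos: [498.2, -96.6, 99.9]
tool_rot: [-0.0, 0.886, 0.464, 0.0]
contact_force: [0.2, 0.2, 0.0]
finger_gap: 85.8
t 12.48 pos [498.2 -96.6  99.9] yaw 55.2 | turn z total 0.0013 | shift mm [ 1.235e+02 -5.310e+01 -1.000e-01] scaled [ 8.234e-01 -3.539e-01 -3.000e-04]
```

```bash
python3 -c "
from plan import *
c,d,b,phi=look('pics/t9.png')
n=np.array([d[1],-d[0]])
go(c-40*d-18*n-35*n,100,90-np.degrees(phi+.028))
"
```

```text
L(red-blue) 227.4 centre world [588.1  40.7] bay [-97.   4.] phi 0.628 rect [ 485.6 -202.8  142.5  270.7]
red end bay [-26.5 101.1] blue end bay [-167.6  -93.1] postdist to axis (bay -95,75 nominal)
t 12.53 pos [498.2 -96.6  99.9] yaw 54.8 | turn z total 0.0134 | shift mm [ 1.237e+02 -6.560e+01 -1.000e-01] scaled [ 8.244e-01 -4.373e-01 -5.000e-04]
```

```bash
python3 -m crank '[[[0,0,0],[0.206,-0.1,0],1],[[0,0,0],[0.206,-0.1,0],1],[[0,0,0],[0.206,-0.1,0],1],[[0,0,0],[0.206,-0.1,0],1],[[0,0,0],[0,0,0.2],1],[[0,0,0],[0,0,0.2],1],[[0,0,0],[0,0,0.2],1],[[0,0,0],[0,0,0],1]]'
python3 - <<'E'
from plan import *
s,R=tool(); print(s['contact_force'],s['eef_pos'])
save('scene','pics/s10.png');save('wrist','pics/w10.png')
E
```

```text
time: 13.2
eef_pos: [516.6, 39.1, 4.2]
tool_rot: [-0.002, 0.888, 0.46, -0.004]
contact_force: [-2.4, -1.1, -0.3]
finger_gap: 85.3
[-2.39120528 -1.10357134 -0.27287713] [516.62383296  39.11790275   4.19964974]
```

View pics/s10.png

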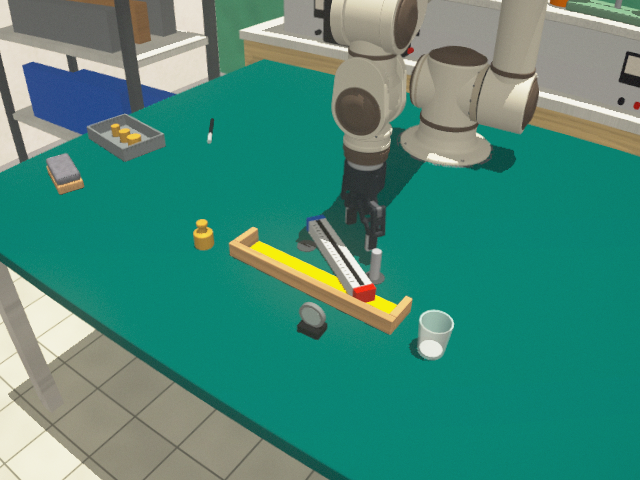

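View pics/w10.png

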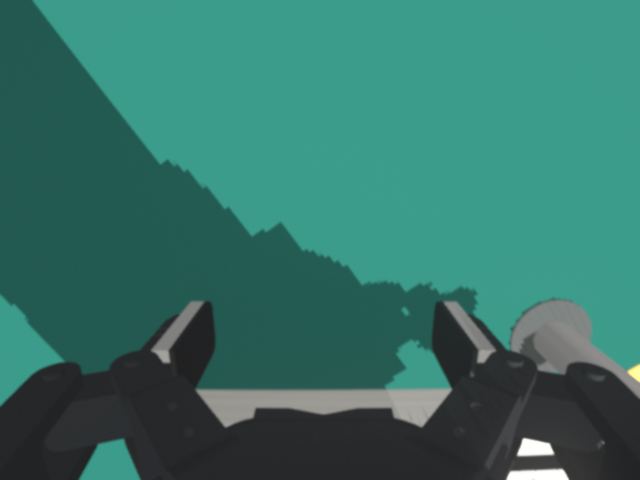

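```bash
python3 -m crank '[[[0,0,0],[0,0.1,0.06],1],[[0,0,0],[0,0.08,0],1],[[0,0,-0.0156],[-0.0153,0.052,0],1],[[0,0,-0.0156],[-0.0153,0.052,0],1],[[0,0,-0.0156],[-0.0153,0.052,0],1],[[0,0,-0.0156],[-0.0153,0.052,0],1],[[0,0,0],[0,0,0],1]]'
python3 - <<'E'
from plan import *
s,R=tool(); print(s['contact_force'],s['eef_pos'])
save('scene','pics/s11.png');save('top','pics/t11.png')
im=cv2.imread('pics/t11.png'); cv2.imwrite('pics/t11c.png',cv2.resize(im[180:440,150:500],None,fx=2,fy=2))
E
```

```text
time: 13.88
eef_pos: [566.2, -1.5, 2.8]
tool_rot: [0.001, 0.838, 0.546, 0.001]
contact_force: [0.4, -0.8, -0.1]
finger_gap: 85.4
[ 0.419209   -0.79224197 -0.09055163] [566.15836695  -1.47166518   2.78763214]
```

View pics/s11.png

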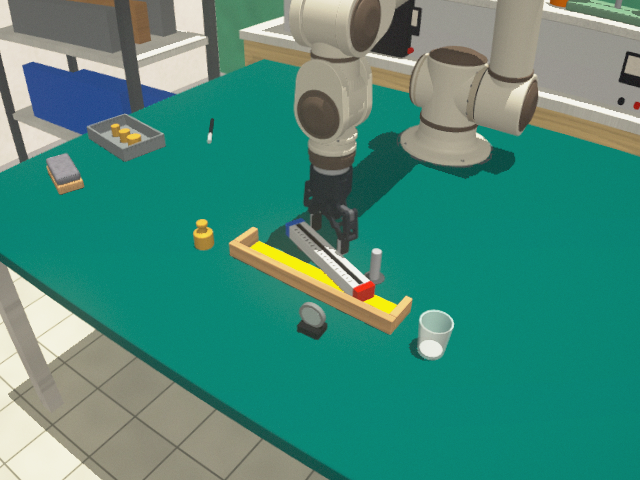

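View pics/t11c.png

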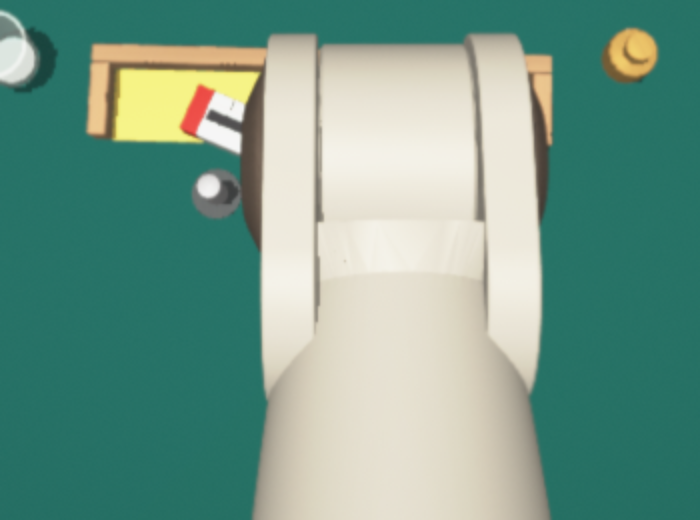

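```bash
python3 -m crank '[[[0,0,-0.0156],[-0.0153,0.052,0],1],[[0,0,-0.0156],[-0.0153,0.052,0],1],[[0,0,-0.0156],[-0.0153,0.052,0],1],[[0,0,-0.0156],[-0.0153,0.052,0],1],[[0,0,0],[0,0,0],1]]'
python3 - <<'E'
from plan import *
s,R=tool(); print(s['contact_force'],s['eef_pos'],w2b(s['eef_pos']))
go((650,0),0,88.4)
save('scene','pics/s12.png');save('top','pics/t12.png')
im=cv2.imread('pics/t12.png')[180:280,150:500]; im2=cv2.imread('pics/s12.png')[190:350,200:460]
cv2.imwrite('pics/c12.png',np.vstack([cv2.resize(im,(780,223)),cv2.resize(im2,(585,360),interpolation=cv2.INTER_CUBIC) if 0 else cv2.copyMakeBorder(cv2.resize(im2,(585,360)),0,0,0,195,cv2.BORDER_CONSTANT)]))
E
```

```text
time: 14.4
eef_pos: [591.3, -19.6, 1.7]
tool_rot: [0.0, 0.78, 0.625, 0.0]
contact_force: [0.1, 0.9, -0.2]
finger_gap: 85.5
[ 0.10799412  0.93161753 -0.17571357] [591.29132191 -19.63391031   1.74094477] [-92.17039342 -56.23638734]
t 14.40 pos [591.3 -19.6   1.7] yaw 77.4 | turn z total -0.0611 | shift mm [21.3 58.1  1.8] scaled [0.1418 0.3876 0.012 ]
```

View pics/c12.png

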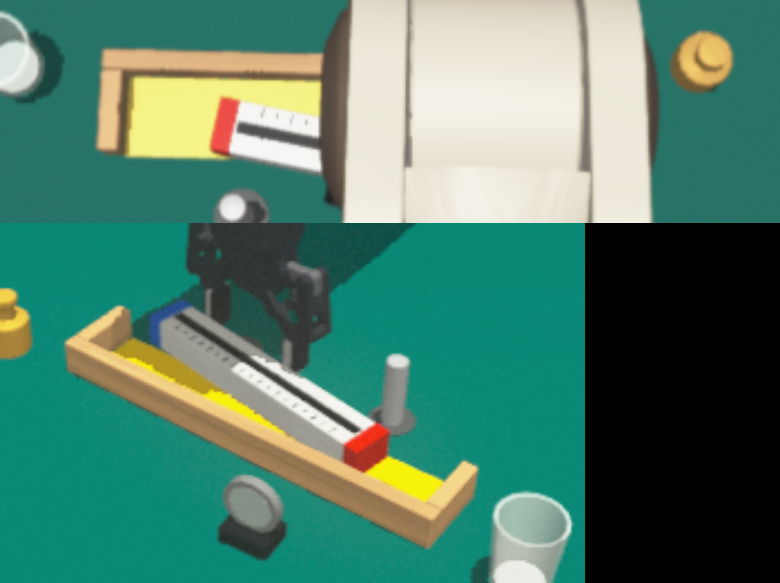

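Run:
```python
from plan import *
im=cv2.imread('pics/t12.png')[:,:,::-1].copy(); o,_=rail(im,manip.camera_info('top')); r=w2b(o['red'][0]); print('red centroid bay',r,o['red'][1])
h=cv2.cvtColor(cv2.imread('pics/s12.png'),cv2.COLOR_BGR2HSV); H,S,V=[h[...,i].astype(int) for i in range(3)]
m=(H>100)&(H<125)&(S>120)&(V>70); m[:190]=0; m[350:]=0; m[:,:200]=0; b=biggest(m); ys,xs=np.nonzero(b[2]); i=np.argmin(xs-0*ys)
ci=manip.camera_info('scene'); print(len(xs),xs.min(),xs.max(),ys.min(),ys.max()); print('blue leftmost top',w2b(onplane(ci,xs[i],ys[xs==xs.min()].min(),28)))
a=np.radians(90-77.4)-.028; print('by red: blue end', r-234*np.array([np.sin(a),np.cos(a)]))
```

```text
red centroid bay [-35.77295053  89.61980288] 175
123 266 284 224 244
blue leftmost top [ -56.46751406 -139.96494176]
by red: blue end [ -80.40508933 -140.08429414]
```

```bash
python3 -m crank '[[[0,0,-0.0153],[0,0.06,0],1],[[0,0,-0.0153],[0,0.06,0],1],[[0,0,-0.0153],[0.005,0.055,0],1],[[0,0,-0.0153],[0.005,0.05,0],1],[[0,0,0],[0,0,0],1]]'
python3 - <<'E'
from plan import *
s,R=tool(); print(s['contact_force'],s['eef_pos'],w2b(s['eef_pos']))
go((650,0),0,88.4)
save('scene','pics/s13.png');save('top','pics/t13.png')
im=cv2.imread('pics/t13.png')[:,:,::-1].copy(); o,_=rail(im,manip.camera_info('top')); r=w2b(o['red'][0]); print('red centroid bay',r,o['red'][1])
im=cv2.imread('pics/t13.png')[180:280,150:500]; im2=cv2.imread('pics/s13.png')[190:350,200:460]
cv2.imwrite('pics/c13.png',np.vstack([cv2.resize(im,(780,223)),cv2.copyMakeBorder(cv2.resize(im2,(585,360)),0,0,0,195,cv2.BORDER_CONSTANT)]))
E
```

```text
time: 14.92
eef_pos: [624.5, -22.8, 1.0]
tool_rot: [0.0, 0.717, 0.697, 0.0]
contact_force: [0.5, 0.2, 0.3]
finger_gap: 85.5
[0.4527291  0.18836231 0.30293245] [624.46909151 -22.81804372   1.00519638] [-58.91648457 -58.49041649]
t 14.92 pos [624.5 -22.8   1. ] yaw 88.4 | turn z total 0.0001 | shift mm [23.5 24.9  1. ] scaled [0.1568 0.1659 0.0068]
red centroid bay [-31.8965136   94.81441034] 183
```

View pics/c13.png

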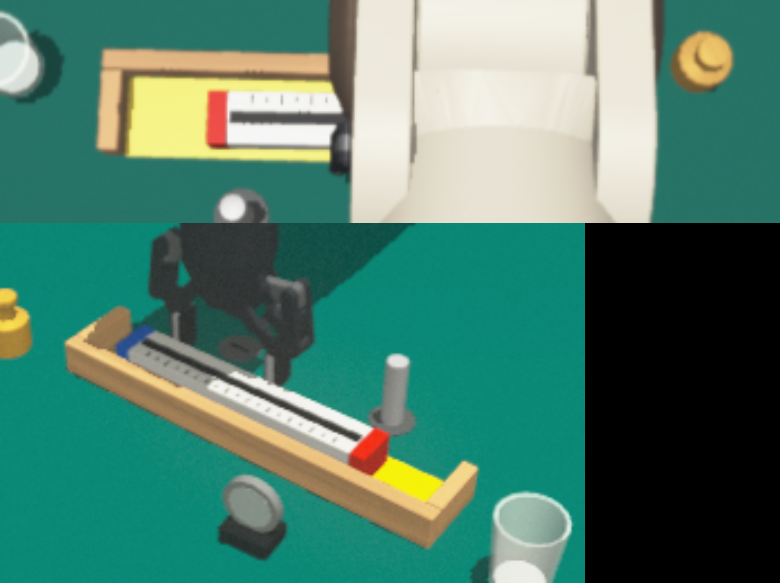

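```bash
python3 -m crank '[[[0,0,0],[0,-0.06,0],1],[[0,0,0],[0.13,0,0],1],[[0,0,0],[0.13,0,0],1],[[0,0,0],[0,0.06,0],1],[[0,0,0],[0,0.03,0],1],[[0,0,0],[0,0.03,0],1],[[0,0,0],[0,0.02,0],1],[[0,0,0],[0,0,0],1]]'
python3 - <<'E'
from plan import *
s,R=tool(); print(s['contact_force'],s['eef_pos'],w2b(s['eef_pos']))
im,_=save('top','pics/t14.png'); o,_=rail(im,manip.camera_info('top'));print(o.keys()); r=w2b(o['red'][0]); print('red centroid bay',r,o['red'][1])
E
```

```text
time: 15.68
eef_pos: [636.7, 15.5, 0.9]
tool_rot: [-0.0, 0.717, 0.697, -0.0]
contact_force: [-2.1, 0.6, 1.5]
finger_gap: 85.4
[-2.08335414  0.59542973  1.48778987] [636.71199626  15.54848766   0.89388875] [-47.75250124 -19.79616726]
dict_keys(['red', 'blue', 'white'])
red centroid bay [-19.03811277  92.48369873] 186
```

```bash
python3 -m crank '[[[0,0,0],[0,0.013,0],1],[[0,0,0],[0,0,0],1]]'; python3 -m crank '[[[0,0,0],[0,0.01,0],1],[[0,0,0],[0,0,0],1]]'
```

```text
time: 15.9
eef_pos: [637.5, 15.4, 0.6]
tool_rot: [-0.001, 0.717, 0.697, -0.001]
contact_force: [-9.6, 1.7, 5.6]
finger_gap: 85.3
time: 16.07
eef_pos: [637.5, 15.4, 0.6]
tool_rot: [-0.002, 0.717, 0.697, -0.002]
contact_force: [-17.5, 2.0, 11.1]
finger_gap: 85.5
```

The force is rising to 17 N with no motion, so the rail is seated. Now retreat straight back, lift and check.

```bash
python3 -m crank '[[[0,0,0],[0,-0.03,0],1],[[0,0,0],[0,-0.1,0],1],[[0,0,0],[0,-0.1,-0.1],1],[[0,0,0],[0,-0.1,-0.2],1],[[0,0,0],[0,-0.1,-0.25],1],[[0,0,0],[0,-0.2,-0.2],1],[[0,0,0],[0,-0.25,0],1],[[0,0,0],[0,-0.25,0],1]]' && python3 -m crank '[[[0,0,0],[0,-0.25,0],1],[[0,0,0],[0,-0.25,0],1],[[0,0,0],[0,-0.2,0],1],[[0,0,0],[0,0,0],1],[[0,0,0],[0,0,0],1],[[0,0,0],[0,0,0],1]]'
python3 - <<'E'
from plan import *
look('pics/t15.png'); save('scene','pics/s15.png')
im=cv2.imread('pics/t15.png')[180:300,120:500]; im2=cv2.imread('pics/s15.png')[190:370,180:460]
cv2.imwrite('pics/c15.png',np.vstack([cv2.resize(im,(780,246)),cv2.copyMakeBorder(cv2.resize(im2,(545,350)),0,0,0,235,cv2.BORDER_CONSTANT)]))
E
```

```text
time: 16.73
eef_pos: [471.7, 20.0, 114.6]
tool_rot: [0.002, 0.717, 0.697, 0.002]
contact_force: [0.0, 0.8, 0.2]
finger_gap: 85.5
time: 17.23
eef_pos: [367.3, 23.0, 113.1]
tool_rot: [0.001, 0.717, 0.697, 0.001]
contact_force: [0.9, 0.2, -0.8]
finger_gap: 85.3
L(red-blue) 226.9 centre world [665.7  13.6] bay [-18.7 -20.9] phi 0.002 rect [666.6  13.3 240.1  38.7]
red end bay [-18.4  99.1] blue end bay [ -19.  -140.9] postdist to axis (bay -95,75 nominal)
```

View pics/c15.png

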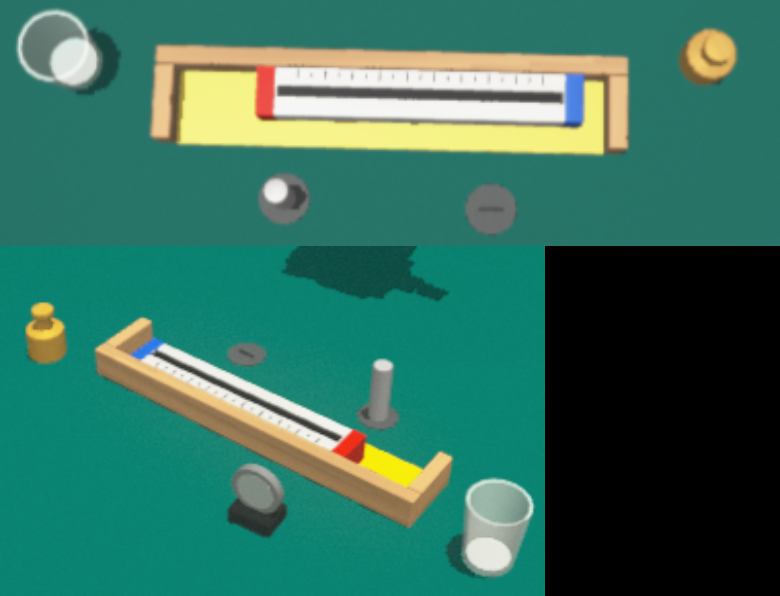

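The picture shows the rail flush along the fence from (265,92) to (575,100), with both ends between the cheeks. The measured end x values are -18.4 and -19.0 mm. The beaker, weight and lens look unmoved, so I'm handing in.

Run:
```python
from h import *
a=cv2.imread('pics/top0.png').astype(int);b=cv2.imread('pics/t15.png').astype(int);d=abs(a-b).max(2)
for n,(x0,x1,y0,y1) in dict(beaker=(125,175,180,230),weight=(448,485,190,225),lens=(248,292,150,182)).items(): print(n,d[y0:y1,x0:x1].max(),(d[y0:y1,x0:x1]>25).sum())
print(manip.get_state()['contact_force'], manip.job_done())
```

```text
beaker 5 0
weight 3 0
lens 5 0
the job is handed in; nothing more can be done
[-0.17676478  0.01990419  0.034688  ] None
```

The rail is home along the back fence, and I handed the job in after about 17 s of robot time; the hand-in reported no verdict.

I pushed the red end from behind to angle the rail about 0.58 rad. Next I pushed the blue end face along the rail's axis, past the post into the bay. Then I swung the blue end in with the open fingertips and pressed the rail against the fence, up to about 17 N. After that I pulled the hand back and lifted it clear.

**Last checks before hand-in:**
- **Rail ends in the bay frame:** red is at x -18.4, y +99 mm and blue at x -19.0, y -141 mm. Flush against the fence would be -18, and the allowed range is -25 to -10.
- **Rail angle:** it is parallel to the fence to 0.002 rad and looks flat in both views.
- **Other items:** the beaker, weight and lens show no change between the first and last top pictures.
- **Hand:** it is clear of everything, with contact force near 0 N.

No check failed. Two things disagreed along the way:
- While the hand hid part of the blue end, the measured rail angle read up to about 0.06 rad too high. I used the rail's visible edges for those steps instead.
- I measured the post at bay y +78 mm, against the nominal "about 75".

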